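# Put the changing table back in order

### The job

The things on the changing table stand in each other's places: put the brush lengthwise along the middle of the long narrow board, the toy car on its wheels in the middle of the square board, the teether ring flat in the middle of the round board, and the cream tin upright in the middle of the closed flap of the aluminium box, which stays shut. Once the tin is off the cork mat, the mat is free for parking one thing while you swap the others. Leave the feeding bottle standing where it is.

Things in the scene. Friction and masses are not known exactly. Their poses are not given: they have to be found in the camera images.
- brush: White plastic hairbrush, 156 mm long, lying on its back, bristles up, at first across the square board. Origin: underside, mid-length; it balances near there: grip the handle there. x runs towards the head. Handle (x -78 to +18 mm) 20 mm wide (y), 15 mm thick; head (x +18 to +78) 42 mm wide, 12 mm thick, bristles up to 24 mm above the underside.
- teether: Cream silicone teether ring lying flat: outer diameter 64 mm, hole 36 mm, 16 mm thick. Origin: centre of the underside, z up. At the start it lies on the long board.
- car: Beech toy car on four stiffly turning wheels, 96 mm long (x), 62 mm wide over the wheels (y), 56 mm high, at first on the round board. Origin: midway between the wheels at ground level, z up. Body 40 mm wide, deck 31 mm above the ground; the cabin on it is 34 mm wide (y), 52 mm long, centred at x = -6 mm, from 31 to 56 mm above the ground.
- tin: Round closed aluminium cream tin, 54 mm diameter, 32 mm high, standing upright. Origin: centre of the underside. At the start it stands on the cork mat.
- board_long: Long narrow dark wooden board, 180 mm (x) by 64 mm (y), 8 mm thick, fixed flat to the table. Origin: centre of the underside; its top is 8 mm above. Place of the brush.
- board_square: Square dark wooden board, 112 by 112 mm, 8 mm thick, fixed. Origin: centre of the underside; top 8 mm above. Place of the car.
- board_round: Round dark wooden board, 112 mm diameter, 8 mm thick, fixed. Origin: centre of the underside; top 8 mm above. Place of the teether.
- mat: Six-sided cork mat, 104 mm across flats, 4 mm thick, fixed. Origin: centre of the underside; top 4 mm above. It carries the tin at the start and is the free spot once the tin has gone.
- flap_top (a point): Middle of the upper face of the closed flat flap (134 mm in x by 108 mm in y) of the aluminium box; the face is 70 mm above the table. The box is fixed; the flap is hinged on the +x edge, lies closed and bears the tin. z up. Place of the tin.
- bottle: Feeding bottle standing upright among the things, 54 mm diameter, 138 mm high, to be left alone. Origin: centre of the underside.
Not all that is in view belongs to the job. What is shaped like the car but red or turquoise is not meant.

How it is judged:
By the outcome, as a careful person would: the job done as asked, in the order asked, and still so for the second after the job is handed in, with the robot touching nothing.
It also fails if it takes over 136 s, if anything falls off the work surface, if the arm or the gripper's body presses on something with over 40 N, if the wrist force passes 120 N, or if a joint passes its speed limit or range.

### The arm

A 6-joint arm with a two-finger parallel gripper is mounted at the origin on the work surface. World frame = base frame: x ahead of the robot, y to its left, z up, the work surface at z = 0. Lengths are in mm, angles in rad, forces in N, time in s.
With the tool pointing down it reaches from about 250 to 800 mm from the base axis. Payload 8.5 kg.
Tool frame: the origin (TCP) lies on the centre line of the jaws, within the pads' length; the fingertips stand 8 mm ahead of it and the grasp point (between the pads) lies 11 mm behind it; z points along the fingers, y is the line along which they close (so a half turn about z gives the same grasp; the last joint's range is limited). The gripper opens to 85 mm and grips with 20 to 120 N. Pads are 22 mm wide; open, the fingers measure 114 mm over their backs; the gripper's body (76 mm by 85 mm) begins 54 mm behind the grasp point. The pads swing forward as they close: fully open they stand 13 mm farther back than shut.
Start: joints at [-1.321, 0.238, -0.013, 1.319, 0, 1.571], TCP at [129.773, -508.664, 239.276] pointing down, gripper open.
Joint ranges: [-2.66, 2.66], [-1.03, 1.9], [-1.14, 1.46], [-1.82, 2.27], [-1.45, 1.34], [-3.14, 3.14]. Speed limits (rad/s): [2.22, 2.22, 2.79, 3.14, 3.14, 3.14].

### API

Orientations are given as a 3x3 rotation matrix whose columns are the frame's x, y, z axes.
In Python, from cell import r gives the robot as it stands. The module is installed in compiled form; this text tells all that it offers.
- The arm moves only by the tool send_rows, never from a script. Its argument "plan" is a list that holds one entry, the list of rows, each a list of 4 numbers: the shift along the tool's x, y, z normalised to -1 to 1, where 1 is 0.025 m, then the turn about the tool's z normalised to -1 to 1, where 1 is 0.5 rad. In form: [[[tx, ty, tz, turn], ...]]. A call has 1 to 8 rows; each row shifts and turns the commanded pose from where the row before left it, along the tool's axes as they then stand; what a row does not reach is not made up. A row lasts 1/8 s, in which the tool goes at most 62.5 mm and 10.7 degrees, less where a joint would pass 70% of its speed; a pose out of reach is approached as far as the arm can. A call with a number of a shift or a turn outside -1 to 1 is refused whole. A call with a gripper value outside its range is refused whole. "gripper" is the finger opening in mm, from 0 to 85.4, set as the call begins (left out, the last holds). The fingers move at their own pace and stop on an object; "squeeze" is the grip in N (left out, the last holds). Time passes only in rows, so rows that do not move let the fingers close. It gives the time, the measured TCP pose, the force, the opening and the grip force at its end, in the units of the state.
- r.get_state(): the state, without advancing time (a new reading comes with each control period).
- r.snapshot(name): name is "scene" or "top" or "wrist"; returns (picture, depth): 420x560x3 uint8, red, green, blue; 420x560 float32, mm along the optical axis (not along the pixel's ray), 0 where there is no reading.
- r.camera_params(name): a dict with "K" (3x3 intrinsics, pixels), "R" (3x3) and "t" (3): a world point X has camera coordinates R X + t; the wrist camera has in their place "tool_from_camera" (4x4, takes a point from camera to tool coordinates, whose origin is the TCP and whose axes are the flange's). Camera axes: x right, y down, z forward; pixel columns grow to the right and rows downward; lengths in mm; the calibration is good to about 2 mm. A picture is of the moment at which its call begins: read the wrist's pose just before it. camera_params takes no time and is no camera call.
- r.hand_in(): hands the job in; it is judged then, once.
Trained networks look in the newest picture that a camera, given by its name, has taken for a name from the list of things; names that differ only in an ending like _2 or _b are one class to them, and where a whole thing is asked for, a point or a joint stands for the part that bears it (a point fixed in the world has none). Each returns a list of dicts, best first, with "confidence" (0 to 1); they miss things now and then, are a little off and sometimes report something else, mostly with a low value. They report only what shows in the picture. A call takes as long as a camera call. They do not tell look-alikes from the thing itself.
- r.silhouettes(camera, thing): "pixels" (420x560 bool, what is visible of it) and "rect" ([centre column, centre row, width, height] in pixels, round what is visible of it).
The state is a dict: "t": time; "joint_pos": joint angles; "qvel": joint speeds; "effort": joint torques, N m; "position": TCP position; "ee_rot": TCP orientation; "contact_force": force on the tool from outside, world axes, zero at the start; "ft_torque": the same for the moment, N m; "width": finger opening in mm; "grasp_force": force on a finger pad.
Only numpy, scipy, OpenCV 4.12 (cv2) and the standard library are available. Lean on these libraries where they do the work, as an engineer would, in place of code of your own. Each camera call takes 0.05 s, during which the arm holds its last target. There are 200 camera calls.

## Working session

There is one attempt and no reset: what is moved stays moved. The work goes in short steps, Python scripts to look and compute and a tool call to move; the robot and the scene stay as the last step left them, time stands still between calls to the robot, and variables do not carry over. Pictures are saved under pics/ and viewed, at most 14 in all, crops included, and the job is handed in when it is done.

Besides the shell and the picture viewer there is one more tool, called after "Call:" as name(argument=value, ...), one argument or row to a line, values as JSON. send_rows: Moves the arm, as the interface text tells. Scaled input: -1 to 1 covers 0.025 m each way for a shift and 0.5 rad each way for a turn. Its arguments: {"type":"object","properties":{"plan":{"type":"array"},"gripper":{"type":"number"},"squeeze":{"type":"number"}},"required":["plan"]}

```bash
mkdir -p pics; cat > h.py <<'E'
import numpy as np, cv2
from cell import r
def cam(n):
    p=r.camera_params(n)
    if n=="wrist":
        s=r.get_state(); T=np.eye(4); T[:3,:3]=s["ee_rot"]; T[:3,3]=s["position"]
        return p["K"],T@np.array(p["tool_from_camera"])
    M=np.eye(4); M[:3,:3]=p["R"]; M[:3,3]=p["t"]; return p["K"],np.linalg.inv(M)
def snap(n,f=None):
    K,T=cam(n); im,d=r.snapshot(n)
    if f: cv2.imwrite("pics/"+f,im[:,:,::-1])
    return im,d,np.array(K),T
def cloud(d,K,T):
    v,u=np.mgrid[:d.shape[0],:d.shape[1]]
    P=np.stack([(u-K[0,2])/K[0,0]*d,(v-K[1,2])/K[1,1]*d,d],-1)
    W=P@T[:3,:3].T+T[:3,3]; W[d<=0]=np.nan; return W
E
python3 - <<'E'
from h import *
np.set_printoptions(precision=1,suppress=True)
s=r.get_state(); print(s["t"],s["position"],s["ee_rot"],s["width"])
for n in("scene","top"):
    im,d,K,T=snap(n,n+"0.png"); W=cloud(d,K,T); print(n,T[:3,3],(d>0).mean())
    for t in "brush teether car tin board_long board_square board_round mat flap_top bottle".split():
        for o in r.silhouettes(n,t)[:4]:
            m=o["pixels"]; w=W[m]; w=w[~np.isnan(w[:,0])]
            print(n,t,round(o["confidence"],2),np.array(o["rect"]),m.sum(),np.median(w,0) if len(w) else None,np.percentile(w[:,2],[5,95]) if len(w) else '')
print(r.get_state()["t"])
E
```

```text
0.0 [ 129.7 -508.3  238.7] [[ 1.   0.2 -0. ]
 [ 0.2 -1.   0. ]
 [ 0.  -0.  -1. ]] 85.58312299658921
scene [1172.3  750.  1076. ] 0.9922151360544218
scene brush 0.88 [244.  233.8  47.4  27.6] 445 [ 633.4 -167.5   18.5] [ 9.7 27. ]
scene brush 0.73 [312.2 258.6  23.2  13.3] 325 [512.9  15.3  19.9] [ 4.9 24.9]
scene car 0.92 [266.9 158.6  25.4  23.6] 389 [ 360.  -429.    27.3] [ 9.6 54.3]
scene car 0.79 [219.5 149.4  31.2  22.7] 406 [ 470.3 -571.4   27.3] [ 3.8 53.6]
scene car 0.68 [244.  187.9  22.2  25.3] 427 [ 524.7 -333.    35. ] [14.3 62.7]
scene tin 0.65 [398.2 342.4  25.5  26. ] 487 [519.3 361.6  32.7] [ 3.9 37. ]
scene board_long 0.87 [312.1 258.   46.2  45.6] 676 [530.9  19.2   5.5] [1.4 9.8]
scene board_long 0.29 [400.9 345.   45.5  40.7] 775 [505.9 368.5   1.9] [-1.9  5.7]
scene board_square 0.88 [250.1 238.2  45.5  34.4] 724 [ 607.1 -145.2    5.3] [-0.1  9.8]
scene board_square 0.16 [313.1 260.   17.3  18. ] 283 [513.   15.9  20.6] [10.5 25. ]
scene board_round 0.67 [239.8 193.1  32.1  18.6] 303 [ 541.2 -334.5    5. ] [-1.9  9.9]
scene mat 0.64 [400.4 346.5  47.9  44. ] 893 
[... 667 characters left out ...]
  21. ] 440 [513.  353.6  37.5] [10.7 42. ]
top board_long 0.59 [232.8 218.7  44.2  71.6] 1360 [500.8  11.9  10.1] [ 6.3 13.7]
top board_square 0.87 [302.  181.6  58.   54. ] 1359 [ 605.6 -156.6    9.9] [ 6.  13.7]
top board_round 0.98 [371.4 219.4  43.8  38.1] 667 [ 508.  -354.7    9.9] [ 4.8 14.4]
top mat 0.76 [ 96.5 217.9  44.6  42.9] 1002 [493.4 349.2   6.5] [ 3.  10.2]
top mat 0.42 [300.6 182.2  52.9  52.1] 1297 [ 607.  -157.     9.9] [ 6.3 13.7]
top flap_top 0.8 [170.8 179.5  54.7  62. ] 2319 [601.2 158.2  72.3] [68.8 75.7]
top bottle 0.73 [301.4 181.9  53.8  56.1] 1392 [ 606.2 -157.2    9.9] [ 5.8 13.9]
top bottle 0.6 [236.7 136.4  21.8  29.2] 582 [705.5  -7.6 113. ] [ 18.6 127. ]
1.1
```

```bash
python3 - <<'E'
import cv2
a=cv2.imread("pics/top0.png")
cv2.imwrite("pics/top0c.png",cv2.resize(a[100:340,30:520],(800,392),interpolation=cv2.INTER_CUBIC))
b=cv2.imread("pics/scene0.png")
cv2.imwrite("pics/scene0c.png",cv2.resize(b[110:400,180:470],(600,600),interpolation=cv2.INTER_CUBIC))
E
```

```text
(no output)
```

View pics/top0c.png

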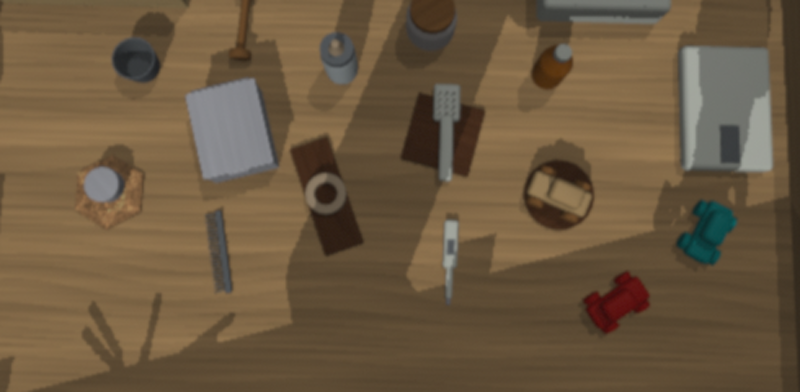

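View pics/scene0c.png

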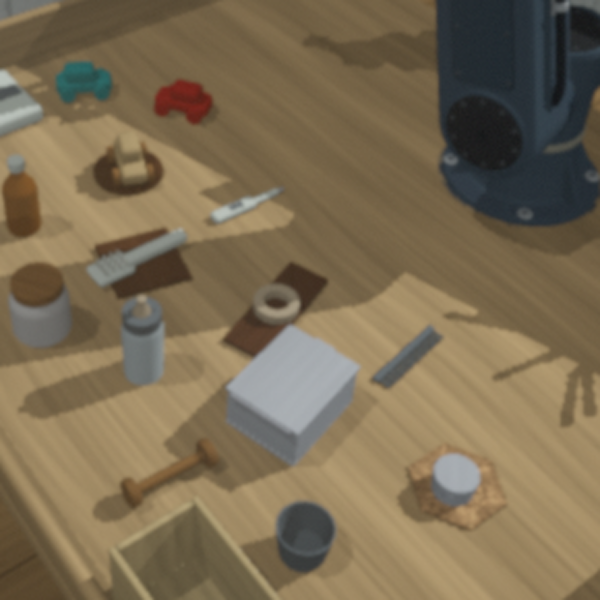

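The pictures show the tin on the cork mat (top crop 103,184), teether on the long board (326,193), brush on the square board (446,130) and the box at (230,130). In the car shape there are three candidates. The beech one on the round board is at (560,193), the red one at (617,302) and the turquoise one at (708,232). I choose the beech one. The comb (219,250), thermometer (450,255), bell (240,25), brown bottle (552,66) and wood-lidded jar (431,20) are clutter. The feeding bottle is at (338,55).

```bash
cat >> h.py <<'E'
def go(x,y,z,yaw=None):
    """yaw: direction of tool x in world (rad). prints rows in tool axes"""
    s=r.get_state(); R=np.array(s["ee_rot"]); p=np.array(s["position"])
    y0=np.arctan2(R[1,0],R[0,0]); dt=0
    if yaw is not None:
        dt=-(((yaw-y0)+np.pi/2)%np.pi-np.pi/2)   # z down: turn about tool z = -yaw change
    d=R.T@(np.array([x,y,z])-p)/25
    a=-dt; c,s_=np.cos(dt),np.sin(dt)
    d2=np.array([c*d[0]+s_*d[1],-s_*d[0]+c*d[1],d[2]])
    print("from",p.round(1),"yaw",round(y0,3),"q6",round(s["joint_pos"][5],2),"| turn",round(dt/0.5,2),"| shift units unturned",d.round(2),"after turn",d2.round(2))
E
python3 - <<'E'
from h import *
np.set_printoptions(precision=2,suppress=True)
p=r.camera_params("wrist"); print(p["K"],p["tool_from_camera"])
go(470,-345,290); go(500,-50,290)
E
```

```text
[[290.51   0.   278.49]
 [  0.   290.51 207.13]
 [  0.     0.     1.  ]] [[  -0.     -0.97   -0.26   65.51]
 [   1.     -0.     -0.     -0.39]
 [   0.     -0.26    0.97 -133.25]
 [   0.      0.      0.      1.  ]]
from [ 129.8 -508.7  239.3] yaw 0.25 q6 1.57 | turn 0.0 | shift units unturned [14.81 -2.98 -2.03] after turn [14.81 -2.98 -2.03]
from [ 129.8 -508.7  239.3] yaw 0.25 q6 1.57 | turn 0.0 | shift units unturned [ 18.89 -14.12  -2.03] after turn [ 18.89 -14.12  -2.03]
```

Call:
send_rows(
  plan=[
    [[1,-0.49,-0.13,0],[1,-0.49,-0.13,0],[1,-0.49,-0.13,0],[1,-0.49,-0.13,0],[1,-0.49,-0.13,0],[1,-0.49,-0.13,0],[1,-0.49,-0.13,0],[1,-0.49,-0.13,0]],
  ],
  gripper=85,
)

```text
t: 2.1
position: [300.0, -363.6, 265.5]
ee_rot: [[0.969, 0.247, 0.0], [0.247, -0.969, -0.0], [0.0, 0.0, -1.0]]
contact_force: [-0.9, 0.3, -0.1]
width: 85.0
grasp_force: 0.0
```

Call:
send_rows(
  plan=[
    [[1,-0.49,-0.13,0],[1,-0.49,-0.13,0],[1,-0.49,-0.13,0],[1,-0.49,-0.13,0],[1,-0.49,-0.13,0],[1,-0.49,-0.13,0],[1,-0.49,-0.13,0],[0.8,-0.4,0,0]],
  ],
)

```text
t: 3.1
position: [465.5, -222.6, 288.3]
ee_rot: [[0.969, 0.248, 0.0], [0.248, -0.969, -0.0], [0.0, 0.0, -1.0]]
contact_force: [-0.5, -0.4, -0.3]
width: 84.8
grasp_force: 0.0
```

```bash
cat > look.py <<'E'
from h import *
import sys
np.set_printoptions(precision=1,suppress=True)
def look(f,things):
    im,d,K,T=snap("wrist",f); W=cloud(d,K,T); print("t",r.get_state()["t"],r.get_state()["position"])
    np.savez("last.npz",W=W,im=im)
    for t in things:
        for o in r.silhouettes("wrist",t)[:3]:
            m=o["pixels"]; w=W[m]; w=w[~np.isnan(w[:,0])]
            if len(w)<30: continue
            zt=np.median(w[:,2])
            pts=w[:,:2].astype(np.float32); k=np.abs(w[:,2]-zt)<8
            rc=cv2.minAreaRect(pts[k]); 
            print(t,round(o["confidence"],2),np.array(o["rect"]),m.sum(),"med",np.median(w,0),"z5-95",np.percentile(w[:,2],[5,95]),"minrect c",np.array(rc[0]),"size",np.array(rc[1]),"ang",round(rc[2],1))
look(sys.argv[1],sys.argv[2:])
go(470,-220,290,0)
E
python3 look.py w1.png brush teether car board_long board_square board_round bottle flap_top
```

```text
t 3.15 [ 466.9 -221.4  287.9]
brush 0.75 [275.6  62.2  55.5 124.4] 2824 med [ 632.7 -176.3   20.2] z5-95 [15.9 28.8] minrect c [ 608.4 -175. ] size [ 41.9 151.2] ang 89.5
brush 0.53 [13.5 26.2 27.  51.8] 981 med [564.1 100.7  68.7] z5-95 [65.8 70.1] minrect c [565.4 105.3] size [42.8 30. ] ang 15.0
teether 0.9 [113.4 104.2  53.6  56.1] 1809 med [508.1  11.5  22.4] z5-95 [ 8.9 24. ] minrect c [508.   11.2] size [62.9 63. ] ang 58.0
teether 0.64 [377.1 166.1  79.9  81.1] 2143 med [ 534.6 -352.6    6.6] z5-95 [4.7 8.5] minrect c [ 517.8 -353.7] size [106.4 111.8] ang 62.8
car 0.88 [418.6 271.6  29.   33.7] 489 med [ 384.8 -459.4   26.2] z5-95 [ 5.6 30.4] minrect c [ 380.2 -466.7] size [51.5 21.3] ang 58.1
car 0.7 [379.6 164.9  75.3  71. ] 2768 med [ 516.5 -341.    37.8] z5-95 [27.5 63.1] minrect c [ 515.4 -349.8] size [92.9 61. ] ang 67.4
car 0.62 [517.  240.3  84.3  67.6] 3219 med [ 464.3 -574.2   29.3] z5-95 [ 9.6 54.8] minrect c [ 460.7 -584.3] size [63.4 94.8] ang 61.9
board_long 0.95 [115.4 102.3  79.2 144.3] 5284 med [517.   12.4   6.7] z5-95 [4.7 8.1] minrect c [505.9  14.5] size [184.2  69.3] ang 20.7
board_square 0.78 [266.6  60.6 112.8 121.3] 6019 med [ 606.8 -157.7    6.7] z5-95 [5.1 8.1] minrect c [ 609.7 -170.2] size [114.8 114.8] ang 75.8
board_square 0.15 [113.6 103.8  50.8  54.4] 1771 med [509.5  10.3  22.4] z5-95 [10.5 24. ] minrect c [508.2  11.3] size [63.3 62.8] ang 83.1
board_round 0.66 [377.1 164.1  78.5  80.1] 1988 med [ 536.8 -351.5    6.6] z5-95 [5.  8.1] minrect c [ 519.9 -349. ] size [ 95.7 111.7] ang 66.1
flap_top 0.56 [13.6 25.8 27.1 46.1] 992 med [564.2 100.5  68.7] z5-95 [65.6 70.1] minrect c [565.5 105.3] size [43.2 30. ] ang 15.0
from [ 464.1 -223.8  288.1] yaw 0.249 q6 2.44 | turn 0.5 | shift units unturned [ 0.3 -0.1 -0.1] after turn [ 0.2 -0.1 -0.1]
```

View pics/w1.png

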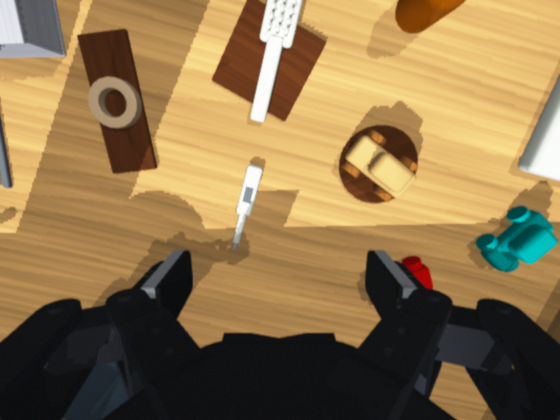

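View w1 shows the beech car on the round board (380,165), with red (418,272) and turquoise (517,240) as look-alikes. The teether is on the long board (113,104) and the brush across the square board (276,62). This picture serves as the close check of the choice. Next I go towards the tin.

Call:
send_rows(
  plan=[
    [[0,0,0,-0.33],[0,0,0,-0.33],[0,0,0,-0.33],[0,0,0,-0.33],[0,0,0,-0.33],[0,0,0,-0.33],[0,0,0,-0.33],[0,0,0,-0.33]],
  ],
)

```text
t: 4.55
position: [464.3, -223.7, 288.1]
ee_rot: [[-0.004, 1.0, 0.0], [1.0, 0.004, -0.0], [-0.0, 0.0, -1.0]]
contact_force: [-0.9, -0.8, -0.7]
width: 84.7
grasp_force: 0.0
```

Call:
send_rows(
  plan=[
    [[1,0,0,0],[1,0,0,0],[1,0,0,0],[1,0,0,0],[1,0,0,0],[1,0,0,0],[1,0,0,0],[1,0,0,0]],
  ],
)

```text
t: 5.55
position: [464.6, -22.9, 288.2]
ee_rot: [[0.002, 1.0, 0.0], [1.0, -0.002, 0.0], [0.0, 0.0, -1.0]]
contact_force: [-0.0, -0.2, 0.2]
width: 84.9
grasp_force: 0.0
```

Call:
send_rows(
  plan=[
    [[1,0,0,0],[1,0,0,0],[1,0,0,0],[1,0,0,0],[1,0,0,0],[1,0,0,0],[1,0,0,0],[1,0,0,0]],
  ],
)

```text
t: 6.55
position: [465.0, 177.0, 288.2]
ee_rot: [[0.002, 1.0, 0.0], [1.0, -0.002, 0.0], [0.0, 0.0, -1.0]]
contact_force: [0.7, -0.2, -0.3]
width: 85.0
grasp_force: 0.0
```

```bash
sed -i '$d' look.py; echo 'go(*eval(input()))' >> look.py
echo "515,356,120,1.57" | python3 look.py w2.png tin mat flap_top board_long bottle
```

```text
t 6.6 [465.2 179.2 288. ]
tin 0.87 [318.4  33.7  41.9  54.2] 1839 med [512.1 354.6  34.7] z5-95 [29.  36.1] minrect c [512.7 355.4] size [51.1 51.9] ang 54.5
mat 0.77 [307.6  42.8  92.1  85.5] 4019 med [489.3 346.5   2.8] z5-95 [1.3 4.2] minrect c [504.  351.7] size [119.2  96.6] ang 0.3
flap_top 0.85 [386.2 198.5 125.7 101.8] 9191 med [599.6 159.8  68.7] z5-95 [67.3 69.9] minrect c [599.3 156.3] size [141.  108.3] ang 15.2
board_long 0.94 [305.5 282.4 115.4  66.1] 3110 med [506.7  14.5   6.6] z5-95 [5. 8.] minrect c [506.4  10.5] size [178.7  69.5] ang 21.3
bottle 0.95 [449.8 291.1  53.   35. ] 842 med [708.6  18.9  41.6] z5-95 [-0.3 87.3] minrect c [711.9  17.8] size [34.8  7.3] ang 4.7
from [465.  175.9 288.1] yaw 1.569 q6 1.93 | turn -0.0 | shift units unturned [7.2 2.  6.7] after turn [7.2 2.  6.7]
```

View pics/w2.png

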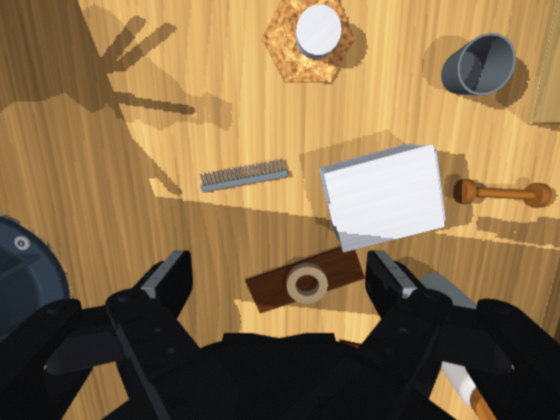

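View w2 shows the tin on the mat (318,30), the shut flap (386,198) and the long board with the teether (306,284).

Call:
send_rows(
  plan=[
    [[0.9,0.24,0.84,0],[0.9,0.24,0.84,0],[0.9,0.24,0.84,0],[0.9,0.24,0.84,0],[0.9,0.24,0.84,0],[0.9,0.24,0.84,0],[0.9,0.24,0.84,0],[0.86,0.22,0.84,0]],
  ],
)

```text
t: 7.85
position: [513.2, 356.2, 119.1]
ee_rot: [[0.002, 1.0, 0.0], [1.0, -0.002, 0.0], [0.0, 0.0, -1.0]]
contact_force: [-0.1, 0.1, -0.2]
width: 85.0
grasp_force: 0.0
```

Call:
send_rows(
  plan=[
    [[0,0,0.8,0],[0,0,0.8,0],[0,0,0.8,0],[0,0,0.7,0],[0,0,0.6,0],[0,0,0.5,0],[0,0,0,0]],
  ],
)

```text
t: 8.72
position: [512.3, 355.3, 14.1]
ee_rot: [[0.001, 1.0, -0.001], [1.0, -0.001, -0.001], [-0.001, -0.001, -1.0]]
contact_force: [0.8, 0.3, 0.5]
width: 85.3
grasp_force: 0.0
```

Call:
send_rows(
  plan=[
    [[0,0,0,0],[0,0,0,0],[0,0,0,0],[0,0,0,0],[0,0,0,0],[0,0,0,0]],
  ],
  gripper=45,
  squeeze=40,
)

```text
t: 9.48
position: [513.1, 356.0, 16.2]
ee_rot: [[0.001, 1.0, 0.001], [1.0, -0.001, 0.001], [0.001, 0.001, -1.0]]
contact_force: [-1.6, -1.0, 5.6]
width: 52.5
grasp_force: 41.5
```

Call:
send_rows(
  plan=[
    [[0,0,-0.5,0],[0,0,-1,0],[0,0,-1,0],[0,0,-1,0],[0,0,-1,0],[0,0,-0.9,0]],
  ],
)

```text
t: 10.22
position: [512.8, 355.8, 152.0]
ee_rot: [[0.001, 1.0, 0.001], [1.0, -0.001, 0.001], [0.001, 0.001, -1.0]]
contact_force: [0.2, -0.5, -0.2]
width: 52.1
grasp_force: 42.0
```

```bash
python3 - <<'E'
from h import *
W=np.load("last.npz")["W"].copy(); np.nan_to_num(W,copy=False,nan=-999)
def fit(lo,hi,x0,x1,y0,y1):
    m=(W[...,2]>lo)&(W[...,2]<hi)&(W[...,0]>x0)&(W[...,0]<x1)&(W[...,1]>y0)&(W[...,1]<y1)
    m=cv2.morphologyEx(m.astype(np.uint8),cv2.MORPH_OPEN,np.ones((3,3)))>0
    c,s,a=cv2.minAreaRect(W[m][:,:2].astype(np.float32)); print(np.round(c,1),np.round(s,1),round(a,1),W[m].mean(0).round(1),m.sum())
fit(66.5,71,500,700,60,260)
fit(67.3,70.3,500,700,60,260)
fit(5,8.5,400,620,-90,110)
s=r.get_state();print(s["position"],s["width"],s["grasp_force"])
im,d,K,T=snap("wrist","w3.png")
go(599.5,157.5,150)
E
```

```text
[598.9 156.3] [139.7 108.4] 15.4 [599.  158.7  68.7] 9040
[599.3 156.5] [135.6 108. ] 15.3 [598.9 158.5  68.7] 8317
[506.   12.6] [179.5  64.4] 20.7 [505.9  13.4   6.7] 2887
[512.7879906  355.76641406 152.02030513] 52.116158172976945 42.03741481527686
from [513.8 356.4 155. ] yaw 1.57 q6 2.18 | turn 0.0 | shift units unturned [-7.95  3.43  0.19] after turn [-7.95  3.43  0.19]
```

View pics/w3.png

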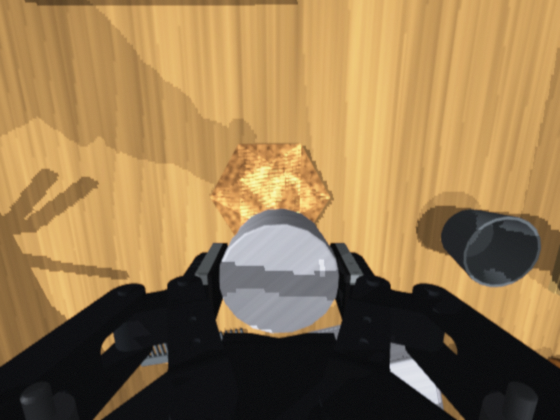

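View w3 shows the tin held upright between the pads (280,270), and the mat is now free (270,190).

Call:
send_rows(
  plan=[
    [[-1,0.43,0,0],[-1,0.43,0,0],[-1,0.43,0,0],[-1,0.43,0,0],[-1,0.43,0,0],[-1,0.43,0,0],[-1,0.43,0,0],[-0.95,0.45,0,0]],
  ],
)

```text
t: 11.28
position: [599.2, 156.0, 150.2]
ee_rot: [[0.001, 1.0, 0.0], [1.0, -0.001, 0.0], [0.0, 0.0, -1.0]]
contact_force: [0.3, 0.4, 0.1]
width: 52.6
grasp_force: 42.0
```

Call:
send_rows(
  plan=[
    [[0,0,0,0],[0,0,0.7,0],[0,0,0.7,0],[0,0,0.6,0],[0,0,0.4,0],[0,0,0.2,0],[0,0,0.04,0],[0,0,0,0]],
  ],
)

```text
t: 12.28
position: [599.3, 156.9, 84.5]
ee_rot: [[0.001, 1.0, 0.001], [1.0, -0.001, 0.0], [0.0, 0.001, -1.0]]
contact_force: [-0.8, 0.1, -1.1]
width: 52.2
grasp_force: 42.1
```

Call:
send_rows(
  plan=[
    [[0,0,0.04,0],[0,0,0.04,0],[0,0,0,0]],
  ],
)

```text
t: 12.65
position: [599.1, 156.8, 82.3]
ee_rot: [[0.001, 1.0, 0.0], [1.0, -0.001, 0.0], [0.0, 0.0, -1.0]]
contact_force: [-0.7, 0.5, -0.3]
width: 52.3
grasp_force: 42.1
```

Call:
send_rows(
  plan=[
    [[0,0,0.03,0],[0,0,0,0]],
  ],
)

```text
t: 12.9
position: [599.2, 156.8, 82.2]
ee_rot: [[0.001, 1.0, 0.001], [1.0, -0.001, 0.0], [0.0, 0.001, -1.0]]
contact_force: [-0.9, -1.5, 6.4]
width: 52.3
grasp_force: 42.6
```

Call:
send_rows(
  plan=[
    [[0,0,0,0],[0,0,0,0],[0,0,0,0],[0,0,-0.3,0],[0,0,-1,0],[0,0,-1,0],[0,0,-1,0],[0,0,-1,0]],
  ],
  gripper=85,
)

```text
t: 13.9
position: [599.0, 156.8, 190.2]
ee_rot: [[0.001, 1.0, 0.0], [1.0, -0.001, 0.0], [0.0, 0.0, -1.0]]
contact_force: [0.0, 0.4, -0.0]
width: 84.9
grasp_force: 0.0
```

Call:
send_rows(
  plan=[
    [[-1,-0.5,-0.9,0],[-1,-0.5,-0.9,0],[-1,-0.5,-0.9,0],[-1,-0.5,-0.9,0],[-1,-0.5,-0.9,0],[0,0,0,0]],
  ],
)

```text
t: 14.65
position: [536.5, 30.7, 303.8]
ee_rot: [[0.003, 1.0, 0.004], [1.0, -0.003, 0.0], [0.0, 0.004, -1.0]]
contact_force: [0.2, 0.5, 0.2]
width: 85.0
grasp_force: 0.0
```

```bash
echo "508,11,120,1.57" | python3 look.py w4.png tin flap_top teether board_long bottle
python3 - <<'E'
from h import *
W=np.load("last.npz")["W"].copy(); np.nan_to_num(W,copy=False,nan=-999)
def fit(lo,hi,x0,x1,y0,y1):
    m=(W[...,2]>lo)&(W[...,2]<hi)&(W[...,0]>x0)&(W[...,0]<x1)&(W[...,1]>y0)&(W[...,1]<y1)
    m=cv2.morphologyEx(m.astype(np.uint8),cv2.MORPH_OPEN,np.ones((3,3)))>0
    c,s,a=cv2.minAreaRect(W[m][:,:2].astype(np.float32)); print(np.round(c,1),np.round(s,1),round(a,1),W[m].mean(0).round(1),m.sum())
fit(66.5,71,500,700,60,260); fit(98,104,500,700,60,260); fit(5,8.5,400,620,-90,110); fit(20,25,450,560,-40,60)
E
```

```text
t 14.7 [536.6  31.5 302.4]
tin 0.87 [335.9  70.5  48.3  58.1] 2260 med [598.3 157.2 100.7] z5-95 [ 97.8 102. ] minrect c [599.1 157.1] size [52.8 53.2] ang 71.5
flap_top 0.81 [331.2  74.2 132.4 125.5] 9483 med [596.5 156.9  68.7] z5-95 [67.1 70.1] minrect c [599.7 156.7] size [141.3 108.5] ang 15.3
teether 0.7 [257.4 188.4  42.2  43.4] 1072 med [507.2  13.1  22.5] z5-95 [14.4 23.9] minrect c [508.6  12.5] size [61.7 62.4] ang 61.7
board_long 0.79 [257.2 186.1 121.9  82.4] 4021 med [510.   14.5   6.7] z5-95 [5.1 8.1] minrect c [505.9  11.2] size [183.5  66.4] ang 20.8
bottle 0.77 [413.7 210.6  77.   54.6] 2846 med [702.2   1.3 106.5] z5-95 [ 11.2 125.7] minrect c [713.6  -5.3] size [49.1 50.2] ang 64.2
from [536.4  32.5 300.5] yaw 1.571 q6 1.63 | turn 0.0 | shift units unturned [-0.9 -1.1  7.2] after turn [-0.9 -1.1  7.2]
[599.1 156.4] [139.8 108.1] 15.3 [598.2 157.3  68.8] 9137
[599.3 157.5] [52.3 53.2] 88.3 [599.2 157.6 100.7] 2131
[506.1  12.3] [179.5  63.8] 20.8 [507.9  13.8   6.7] 3575
[507.7  12.4] [62.4 61.3] 89.8 [508.2  12.7  22.6] 973
```

View pics/w4.png

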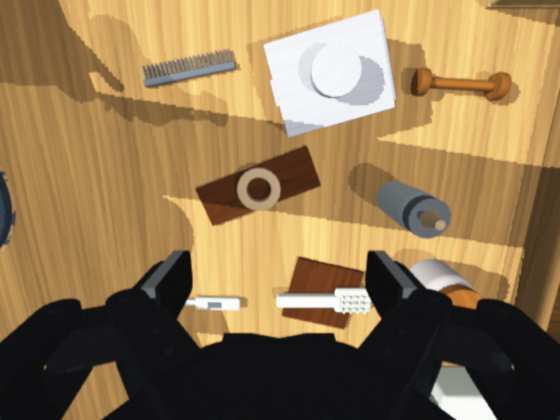

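View w4 shows the tin upright in the middle of the shut flap (335,70). The teether is at (258,188), the brush on the square board at (325,300) and the bottle standing at (414,205). Next I grasp the teether.

Call:
send_rows(
  plan=[
    [[-0.1,-0.14,1,0],[-0.1,-0.14,1,0],[-0.1,-0.14,1,0],[-0.1,-0.14,1,0],[-0.1,-0.14,1,0],[-0.1,-0.14,1,0],[-0.1,-0.14,1,0],[-0.06,-0.15,1,0]],
  ],
)

```text
t: 15.95
position: [507.8, 13.4, 99.9]
ee_rot: [[0.0, 1.0, -0.001], [1.0, -0.0, 0.0], [0.0, -0.001, -1.0]]
contact_force: [0.6, 0.2, -0.0]
width: 85.2
grasp_force: 0.0
```

Call:
send_rows(
  plan=[
    [[0,0,0.9,0],[0,0,0.8,0],[0,0,0.7,0],[0,0,0.5,0],[0,0,0.3,0],[0,0,0.12,0],[0,0,0,0]],
  ],
)

```text
t: 16.82
position: [508.3, 13.0, 18.5]
ee_rot: [[0.001, 1.0, 0.0], [1.0, -0.001, 0.0], [0.0, 0.0, -1.0]]
contact_force: [0.5, 0.5, 0.7]
width: 85.1
grasp_force: 0.0
```

Call:
send_rows(
  plan=[
    [[0,0,0,0],[0,0,0,0],[0,0,0,0],[0,0,0,0],[0,0,0,0]],
  ],
  gripper=55,
  squeeze=25,
)

```text
t: 17.45
position: [508.5, 13.0, 18.9]
ee_rot: [[0.001, 1.0, 0.001], [1.0, -0.001, 0.0], [0.0, 0.001, -1.0]]
contact_force: [-0.7, -0.3, 6.9]
width: 61.4
grasp_force: 27.1
```

Call:
send_rows(
  plan=[
    [[0,0,-0.5,0],[0,0,-1,0],[0,0,-1,0],[0,0,-1,0],[0,0,-1,0],[0,0,-1,0],[0.7,0,-0.5,0],[0.7,0,0,0]],
  ],
)

```text
t: 18.45
position: [508.5, 49.1, 169.2]
ee_rot: [[0.001, 1.0, 0.002], [1.0, -0.001, 0.0], [0.0, 0.002, -1.0]]
contact_force: [-0.2, -0.4, -0.2]
width: 61.7
grasp_force: 27.9
```

Call:
send_rows(
  plan=[
    [[1,0,0,0],[1,0,0,0],[1,0,0,0],[1,0,0,0],[1,0,0,0],[1,0,0,0],[1,0,0,0],[1,0,0,0]],
  ],
)

```text
t: 19.45
position: [507.2, 249.8, 167.1]
ee_rot: [[-0.0, 1.0, -0.002], [1.0, 0.0, -0.001], [-0.001, -0.002, -1.0]]
contact_force: [0.4, 0.4, 0.4]
width: 61.6
grasp_force: 27.9
```

```bash
echo "503,351,20" | python3 look.py w5.png mat teether
```

```text
t 19.5 [507.4 252.2 167. ]
mat 0.78 [277.1  83.6 124.5 116.4] 11044 med [504.  358.9   2.8] z5-95 [1.5 4. ] minrect c [504.1 356.2] size [104.  117.6] ang 89.9
mat 0.57 [445.7 396.9  52.6  43.7] 1029 med [697.7  15.   29.1] z5-95 [ 2.1 59.8] minrect c [696.7  12.5] size [25.   6.4] ang 41.4
teether 0.73 [279.6 262.9 124.6 124.7] 9634 med [507.2 250.2 170.5] z5-95 [160.6 171.6] minrect c [507.3 249.2] size [61.7 63.5] ang 2.9
from [507.3 249.5 167.1] yaw 1.572 q6 2.03 | turn 0.0 | shift units unturned [ 4.1 -0.1  5.9] after turn [ 4.1 -0.1  5.9]
```

Call:
send_rows(
  plan=[
    [[0.9,0,0.3,0],[0.9,0,0.7,0],[0.9,0,0.9,0],[0.9,-0.1,0.9,0],[0.64,0,0.9,0],[0,0,0.9,0],[0,0,0.8,0],[0,0,0.5,0]],
  ],
)

```text
t: 20.6
position: [504.9, 354.2, 18.6]
ee_rot: [[0.001, 1.0, -0.002], [1.0, -0.001, -0.001], [-0.001, -0.002, -1.0]]
contact_force: [0.2, 0.3, 0.3]
width: 61.6
grasp_force: 27.9
```

Call:
send_rows(
  plan=[
    [[0,0,0.16,0],[0,0,0.06,0],[0,0,0,0]],
  ],
)

```text
t: 20.98
position: [506.3, 354.2, 15.9]
ee_rot: [[0.001, 1.0, 0.001], [1.0, -0.001, 0.001], [0.001, 0.001, -1.0]]
contact_force: [0.3, -0.1, 0.1]
width: 61.4
grasp_force: 27.9
```

Call:
send_rows(
  plan=[
    [[0,0,0,0],[0,0,0,0],[0,0,0,0],[0,0,-0.5,0],[0,0,-1,0],[0,0,-1,0],[0,0,-1,0],[0,0,-1,0]],
  ],
  gripper=85,
)

```text
t: 21.98
position: [506.0, 354.0, 129.7]
ee_rot: [[0.001, 1.0, 0.001], [1.0, -0.001, 0.001], [0.001, 0.001, -1.0]]
contact_force: [0.2, 1.0, -0.3]
width: 85.3
grasp_force: 0.0
```

Call:
send_rows(
  plan=[
    [[-1,0,-1,0],[-1,0,-1,0],[-1,0,-1,0],[-1,0,-1,0],[-1,0,-1,0],[-1,0,-1,0],[-1,0,-1,0],[-1,0,0,0]],
  ],
)

```text
t: 22.98
position: [506.3, 153.3, 305.8]
ee_rot: [[0.001, 1.0, 0.004], [1.0, -0.001, 0.001], [0.001, 0.004, -1.0]]
contact_force: [-0.7, -0.1, -0.2]
width: 85.2
grasp_force: 0.0
```

Call:
send_rows(
  plan=[
    [[-1,0,0,0],[-1,0,0,0],[-1,0,0,0],[-1,0,0,0],[-1,0,0,0],[-1,0,0,0],[-1,0,0,0],[-1,0,0,0]],
  ],
)

```text
t: 23.98
position: [505.3, -46.9, 303.8]
ee_rot: [[0.001, 1.0, 0.001], [1.0, -0.001, 0.0], [0.0, 0.001, -1.0]]
contact_force: [-0.2, 0.2, 0.1]
width: 85.0
grasp_force: 0.0
```

Call:
send_rows(
  plan=[
    [[-1,0.4,0,0],[-1,0.4,0,0],[-1,0.4,0,0],[-1,0.4,0,0],[-1,0.4,0,0],[0,0,0,0.35],[0,0,0,0.35],[0,0,0,0.35]],
  ],
)

```text
t: 24.98
position: [555.2, -171.2, 303.7]
ee_rot: [[0.507, 0.862, 0.001], [0.862, -0.507, -0.0], [0.0, 0.001, -1.0]]
contact_force: [-0.0, -0.1, 0.6]
width: 84.7
grasp_force: 0.0
```

Call:
send_rows(
  plan=[
    [[0,0,0,0.35],[0,0,0,0.35],[0,0,0,0.35],[0,0,0,0.35],[0,0,0,0.35],[0,0,0,0.34],[0,0,0,0]],
  ],
)

```text
t: 25.85
position: [555.3, -171.1, 303.6]
ee_rot: [[1.0, 0.001, 0.001], [0.001, -1.0, -0.0], [0.001, 0.0, -1.0]]
contact_force: [0.1, -0.3, -0.1]
width: 84.7
grasp_force: 0.0
```

```bash
cat > fit.py <<'E'
from h import *
W=np.load("last.npz")["W"].copy(); np.nan_to_num(W,copy=False,nan=-999)
def fit(lo,hi,x0,x1,y0,y1):
    m=(W[...,2]>lo)&(W[...,2]<hi)&(W[...,0]>x0)&(W[...,0]<x1)&(W[...,1]>y0)&(W[...,1]<y1)
    m=cv2.morphologyEx(m.astype(np.uint8),cv2.MORPH_OPEN,np.ones((3,3)))>0
    if m.sum()<30: print("none"); return
    w=W[m][:,:2].astype(np.float32)
    c,s,a=cv2.minAreaRect(w); l=cv2.fitLine(w,cv2.DIST_L2,0,.01,.01).ravel()
    print(np.round(c,1),np.round(s,1),round(a,1),"line ang",round(np.degrees(np.arctan2(l[1],l[0])),1),W[m].mean(0).round(1),m.sum())
E
echo "608,-175,120,0" | python3 look.py w6.png brush board_square board_long car board_round
python3 -c "
from fit import *
fit(12,40,500,710,-215,-130);fit(17,23.5,500,620,-215,-130);fit(5,8.5,500,720,-270,-80);fit(5,8.5,400,620,-90,110);fit(5,8.5,430,600,-440,-280)"
```

```text
t 25.9 [ 555.3 -171.1  303.5]
brush 0.9 [284.2 134.1  29.6 115.4] 2318 med [ 639.3 -175.1   19.8] z5-95 [16.9 29.3] minrect c [ 610.8 -174.9] size [ 41.4 154. ] ang 89.4
board_square 0.84 [280.  135.7  95.2  98. ] 4604 med [ 607.6 -157.9    6.8] z5-95 [5.3 8.2] minrect c [ 608.5 -170.6] size [114.5 114.3] ang 75.9
board_long 0.82 [159.1 203.3  85.3 117.6] 4569 med [516.1  14.    6.8] z5-95 [5.3 8.2] minrect c [505.7  14.1] size [178.3  68.4] ang 20.7
car 0.81 [459.9 289.1  37.5  36.9] 885 med [ 374.4 -454.    27.8] z5-95 [10.  50.2] minrect c [ 371.4 -467.3] size [59.4 36.9] ang 60.7
car 0.76 [404.5 203.4  75.6  60.4] 2482 med [ 520.5 -339.8   37.5] z5-95 [23.6 63.1] minrect c [ 515.4 -350.6] size [94.9 61.7] ang 67.5
car 0.68 [534.  237.1  51.1  67.5] 2063 med [ 457.4 -568.1   25.9] z5-95 [ 5.2 46.9] minrect c [ 459.2 -582.8] size [63.  90.9] ang 62.0
board_round 0.71 [398.5 200.7  77.2  75.3] 1975 med [ 537.5 -352.7    6.6] z5-95 [1.4 8.7] minrect c [ 519.2 -349.8] size [ 98.8 111.8] ang 58.6
from [ 555.4 -171.1  302.9] yaw 0.001 q6 2.84 | turn 0.0 | shift units unturned [2.1 0.2 7.3] after turn [2.1 0.2 7.3]
[ 610.9 -175. ] [ 41.6 154.2] 89.4 line ang -0.3 [ 627.9 -174.9   20.3] 2338
[ 576.4 -175. ] [19.1 85.1] 89.8 line ang 0.0 [ 577.5 -174.7   21.3] 834
[ 608.7 -170.5] [111.7 111.5] 75.9 line ang 89.9 [ 607.4 -168.7    6.8] 4211
[506.3  12.4] [179.3  64.4] 20.6 line ang 22.1 [513.   14.1   6.8] 4195
[ 519.1 -349.4] [ 96.2 110.8] 61.1 line ang -23.2 [ 526.6 -353.6    6.7] 1534
```

View pics/w6.png

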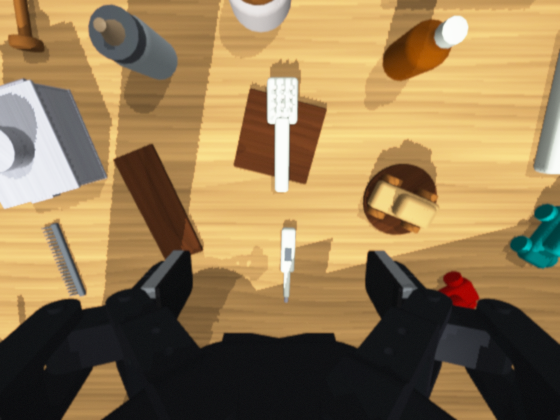

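View w6 shows the brush across the square board, head at (284,100) and handle down to (281,190). The long board is empty (159,203) and the beech car is at (402,203). Next I grasp the brush.

Call:
send_rows(
  plan=[
    [[0.27,0.02,1,0],[0.27,0.02,1,0],[0.27,0.02,1,0],[0.27,0.02,1,0],[0.27,0.02,1,0],[0.27,0.02,1,0],[0.27,0.02,1,0],[0.26,0.02,1,0]],
  ],
  gripper=52,
)

```text
t: 27.15
position: [609.4, -175.1, 102.0]
ee_rot: [[1.0, 0.001, 0.0], [0.001, -1.0, 0.0], [0.0, -0.0, -1.0]]
contact_force: [0.0, -0.5, -0.5]
width: 51.8
grasp_force: 0.0
```

Call:
send_rows(
  plan=[
    [[0,0,0.9,0],[0,0,0.8,0],[0,0,0.7,0],[0,0,0.5,0],[0,0,0.3,0],[0,0,0.1,0],[0,0,0,0]],
  ],
)

```text
t: 28.02
position: [609.4, -175.2, 20.6]
ee_rot: [[1.0, -0.0, 0.0], [-0.0, -1.0, 0.0], [0.0, -0.0, -1.0]]
contact_force: [-0.4, -0.6, -0.5]
width: 52.1
grasp_force: 0.0
```

Call:
send_rows(
  plan=[
    [[0,0,0,0],[0,0,0,0],[0,0,0,0],[0,0,0,0],[0,0,0,0]],
  ],
  gripper=12,
  squeeze=50,
)

```text
t: 28.65
position: [609.6, -175.2, 21.0]
ee_rot: [[1.0, -0.0, 0.001], [-0.0, -1.0, -0.0], [0.001, 0.0, -1.0]]
contact_force: [-0.0, 0.8, 6.2]
width: 18.2
grasp_force: 49.6
```

Call:
send_rows(
  plan=[
    [[0,0,-0.3,0],[0,0,-0.8,0],[0,0,-0.9,0],[0,0,-0.9,0],[0,0,-0.9,0],[-0.7,-0.4,-0.9,0],[-0.7,-0.9,-0.7,0],[-0.7,-0.9,0,0]],
  ],
)

```text
t: 29.65
position: [556.8, -119.8, 157.0]
ee_rot: [[1.0, -0.001, 0.002], [-0.001, -1.0, -0.0], [0.002, 0.0, -1.0]]
contact_force: [-0.4, 0.5, -0.5]
width: 18.6
grasp_force: 48.9
```

Call:
send_rows(
  plan=[
    [[-0.7,-0.9,0,0],[-0.7,-0.9,0,0],[-0.69,-0.9,0,0],[0,-0.9,0,0],[0,-0.9,0,0],[0,-0.78,0,0],[0,0,0,-0.36],[0,0,0,-0.36]],
  ],
)

```text
t: 30.65
position: [504.5, 5.6, 155.4]
ee_rot: [[0.93, 0.367, -0.0], [0.367, -0.93, 0.005], [0.002, -0.005, -1.0]]
contact_force: [-0.1, -0.5, -0.3]
width: 18.3
grasp_force: 48.9
```

```bash
echo "504.8,11.9,21,0.366" | python3 look.py w7.png brush board_long
python3 -c "
from fit import *
fit(5,8.5,400,620,-90,110); fit(135,165,400,650,-90,110); fit(135,165,400,570,-90,110)"
```

```text
t 30.7 [504.5   5.5 155.4]
brush 0.7 [279.8 217.1  93.5 241.9] 15042 med [543.1  18.4 153.6] z5-95 [151.2 164.8] minrect c [522.   12.9] size [122.3  42.1] ang 21.4
board_long 0.75 [482.9 158.6 152.7 159.1] 13769 med [ 611.7 -166.4    6.7] z5-95 [5.2 7.8] minrect c [ 609.7 -174. ] size [119.4 116. ] ang 75.6
from [504.5   5.4 155.3] yaw 0.366 q6 2.78 | turn -0.0 | shift units unturned [ 0.1 -0.2  5.4] after turn [ 0.1 -0.2  5.4]
[467.5  -2. ] [24.5 63.5] 21.6 line ang -67.1 [465.3   8.2   6.7] 389
[522.   12.8] [122.2  45.3] 21.1 line ang 21.3 [535.2  18.1 154.2] 14800
[520.6  12. ] [119.2  45.3] 19.8 line ang 23.8 [529.5  16.7 154.5] 12947
```

View pics/w7.png

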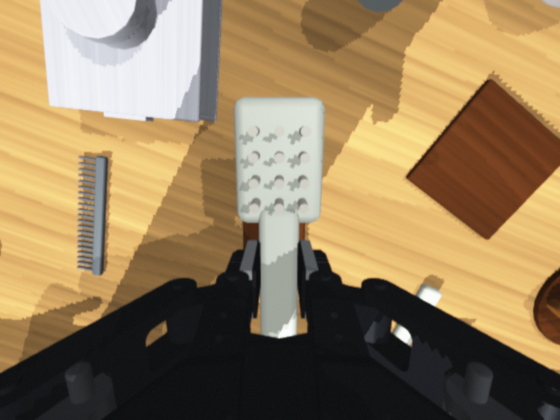

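View w7 shows the brush held level (head at 280,160; handle at 280,270), lined up over the long board.

Call:
send_rows(
  plan=[
    [[0.1,-0.24,0.4,0],[0,0,0.9,0],[0,0,0.9,0],[0,0,0.9,0],[0,0,0.9,0],[0,0,0.7,0],[0,0,0.4,0],[0,0,0.2,0]],
  ],
)

```text
t: 31.8
position: [504.4, 12.8, 22.2]
ee_rot: [[0.933, 0.36, -0.001], [0.36, -0.933, 0.005], [0.001, -0.005, -1.0]]
contact_force: [-0.9, 0.0, -1.2]
width: 18.3
grasp_force: 48.9
```

Call:
send_rows(
  plan=[
    [[0,0,0.04,0],[0,0,0,0]],
  ],
)

```text
t: 32.05
position: [505.0, 12.7, 22.3]
ee_rot: [[0.933, 0.36, 0.001], [0.36, -0.933, 0.005], [0.003, -0.005, -1.0]]
contact_force: [-0.5, -0.7, -0.9]
width: 18.5
grasp_force: 48.9
```

Call:
send_rows(
  plan=[
    [[0,0,0.04,0],[0,0,0,0]],
  ],
)

```text
t: 32.3
position: [504.8, 12.7, 21.1]
ee_rot: [[0.933, 0.36, 0.0], [0.36, -0.933, 0.005], [0.002, -0.005, -1.0]]
contact_force: [0.5, 0.5, -0.7]
width: 18.3
grasp_force: 48.9
```

Call:
send_rows(
  plan=[
    [[0,0,0,0],[0,0,0,0],[0,0,0,0],[0,0,-0.4,0],[0,0,-1,0],[0,0,-1,0],[0,0,-1,0],[0,0,-1,0]],
  ],
  gripper=52,
)

```text
t: 33.3
position: [504.7, 12.1, 132.4]
ee_rot: [[0.933, 0.361, 0.001], [0.361, -0.933, 0.005], [0.002, -0.005, -1.0]]
contact_force: [0.6, -0.3, -0.2]
width: 52.1
grasp_force: 0.0
```

Call:
send_rows(
  plan=[
    [[-0.5,0,-1,0],[-0.5,0,-1,0],[-0.5,0.5,-1,0],[-0.5,1,-1,0],[-0.5,1,-1,0],[0,1,-1,0],[0,1,-1,0],[0,0,0,0]],
  ],
  gripper=85,
)

```text
t: 34.3
position: [487.9, -117.6, 307.1]
ee_rot: [[0.933, 0.359, 0.003], [0.359, -0.933, 0.004], [0.005, -0.003, -1.0]]
contact_force: [0.3, -0.4, -0.3]
width: 84.7
grasp_force: 0.0
```

```bash
echo "518,-345,120,0" | python3 look.py w8.png brush board_long car board_round tin
python3 -c "
from fit import *
fit(5,8.5,400,620,-90,110); fit(13,40,400,620,-90,110); fit(17,24,400,520,-60,60)
fit(50,70,450,600,-440,-270);fit(20,70,450,600,-440,-270);fit(5,8.5,430,600,-440,-280)"
```

```text
t 34.35 [ 487.1 -116.7  305.9]
brush 0.98 [197.3 131.2  35.2 117.5] 2370 med [531.8  17.3  19.9] z5-95 [15.8 29. ] minrect c [505.5  13.6] size [154.3  42.5] ang 20.9
board_long 0.67 [199.8 127.8  51.5 134.7] 3388 med [499.9   5.9   6.7] z5-95 [4.9 8.3] minrect c [505.6  13.3] size [183.   67.3] ang 20.3
board_long 0.55 [429.1 212.2  73.8  71.9] 1638 med [ 536.2 -347.9    6.6] z5-95 [4.6 8. ] minrect c [ 519.2 -347.7] size [ 94.3 110.3] ang 66.5
car 0.97 [432.2 214.9  67.   65.8] 2445 med [ 516.9 -337.1   37.6] z5-95 [23.7 63.1] minrect c [ 514.9 -350.7] size [95.6 60.8] ang 67.1
car 0.56 [532.2 292.7  55.6  57. ] 2042 med [ 457.6 -569.6   26.9] z5-95 [ 4.7 53.7] minrect c [ 459. -583.] size [62.4 86.1] ang 62.3
board_round 0.86 [427.6 212.9  76.4  71.2] 1785 med [ 534.8 -347.     6.6] z5-95 [3.2 8.3] minrect c [ 520.8 -349.4] size [ 96.1 114.7] ang 65.8
board_round 0.63 [262.8   3.9  19.9   7.3] 121 med [690.4 -15.4   7.3] z5-95 [ 0.2 17.4] minrect c [692. -14.] size [ 5.6 30.3] ang 21.9
board_round 0.25 [198.  131.1  35.6 114.9] 2510 med [531.5  17.3  19.7] z5-95 [12.6 28.6] minrect c [505.6  13.3] size [154.4  42.5] ang 21.1
tin 0.91 [74.7 15.4 63.7 30.8] 1381 med [585.8 142.1  99.8] z5-95 [ 73.3 101.8] minrect c [584.2 149.7] size [20.7 51.3] ang 24.1
from [ 486.4 -115.5  304.6] yaw 0.37 q6 2.54 | turn 0.74 | shift units unturned [-2.1  9.1  7.3] after turn [1.3 9.2 7.3]
[506.3  12.3] [178.2  63.4] 20.5 line ang 19.6 [502.7   8.    6.8] 2870
[536.4  35.6] [221.7  84.9] 44.0 line ang 36.6 [533.2  33.   21.5] 2920
[477.1   2.6] [93.4 20.4] 20.8 line ang 21.3 [478.2   2.2  21.3] 905
[ 513.2 -356. ] [51.4 34.2] 68.3 line ang 65.9 [ 513.5 -352.3   60.7] 899
[ 515.3 -350.8] [95.5 62.2] 67.4 line ang 60.9 [ 517.2 -340.6   44.1] 2416
[ 518.6 -348.9] [ 96.9 110.2] 66.9 line ang -22.6 [ 519.7 -349.     6.7] 1467
```

View pics/w8.png

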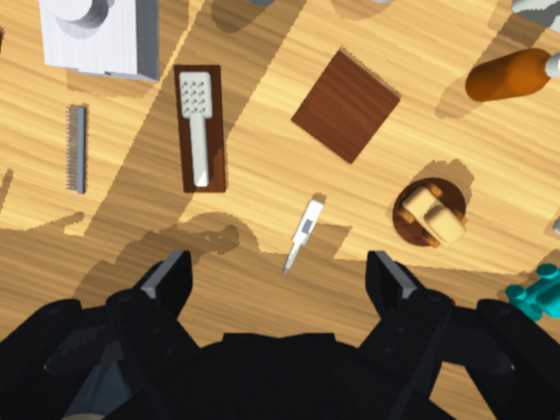

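View w8 shows the brush in the middle of the long board, lengthwise (200,128). The square board is empty (345,107) and the beech car is at (432,215), cabin end towards lower right. Next I grasp the car by its cabin.

Call:
send_rows(
  plan=[
    [[-0.26,1,0.5,0],[-0.26,1,0.5,0],[-0.26,1,0.5,0],[-0.26,1,0.5,0],[-0.26,1,0.5,0],[-0.26,1,0.5,0],[-0.26,1,0.5,0],[-0.26,1,0.5,0]],
  ],
  gripper=70,
)

```text
t: 35.6
position: [510.7, -322.0, 203.3]
ee_rot: [[0.933, 0.361, -0.0], [0.361, -0.933, 0.005], [0.002, -0.005, -1.0]]
contact_force: [0.9, -0.2, -0.3]
width: 69.8
grasp_force: 0.0
```

Call:
send_rows(
  plan=[
    [[-0.26,1,0,0],[-0.05,0.25,0,-0.33],[0,0,0,-0.33],[0,0,0,-0.33],[0,0,0,-0.33],[0,0,0,-0.32],[0,0,0.3,0],[0,0,0.3,0]],
  ],
)

```text
t: 36.6
position: [514.5, -353.1, 188.0]
ee_rot: [[0.376, 0.927, -0.001], [0.927, -0.376, 0.006], [0.005, -0.003, -1.0]]
contact_force: [0.3, -0.2, -0.1]
width: 69.8
grasp_force: 0.0
```

```bash
echo "514,-354,52,1.18" | python3 look.py w9.png car
python3 -c "
from fit import *
fit(52,70,450,600,-440,-270);fit(20,70,450,600,-440,-270);fit(5,8.5,430,600,-440,-280)"
```

```text
t 36.65 [ 514.1 -352.7  186.9]
car 0.97 [280.6 190.8  63.8  95.9] 4693 med [ 518.  -343.8   37.7] z5-95 [27.4 63.1] minrect c [ 515.9 -351.4] size [94.2 61.9] ang 67.8
car 0.82 [210.6 317.1  27.4  44.3] 832 med [ 385.7 -456.    25.2] z5-95 [ 5.9 30.2] minrect c [ 379.7 -461.3] size [35.6 32.5] ang 32.3
from [ 514.  -352.6  187.4] yaw 1.187 q6 1.35 | turn 0.01 | shift units unturned [-0.1  0.   5.4] after turn [-0.1  0.   5.4]
[ 514.  -356.6] [49.8 33.8] 66.9 line ang 67.9 [ 514.1 -355.2   61.3] 1821
[ 515.7 -351.2] [94.7 62. ] 67.6 line ang 68.1 [ 517.5 -346.6   45. ] 4654
[ 519.4 -352. ] [101.2 110.7] 55.4 line ang -22.8 [ 521.6 -354.2    6.7] 2857
```

View pics/w9.png

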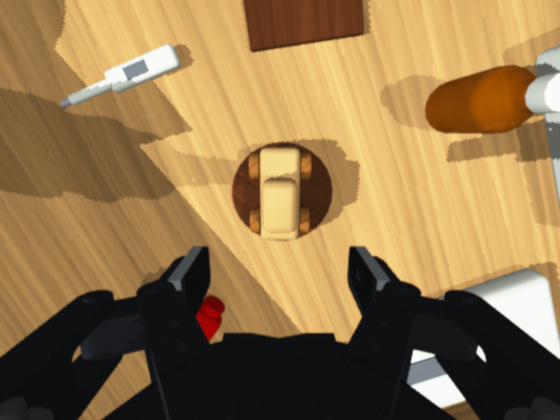

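View w9 shows the beech car (280,190) squarely between the fingers on the round board. The red look-alike is away at (210,317).

Call:
send_rows(
  plan=[
    [[-0.06,0,0.8,0],[0,0,0.9,0],[0,0,0.9,0],[0,0,0.9,0],[0,0,0.9,0],[0,0,0.6,0],[0,0,0.4,0],[0,0,0,0]],
  ],
)

```text
t: 37.7
position: [513.8, -353.4, 53.5]
ee_rot: [[0.373, 0.928, -0.001], [0.928, -0.373, 0.006], [0.005, -0.003, -1.0]]
contact_force: [0.1, 0.2, -0.3]
width: 70.0
grasp_force: 0.0
```

Call:
send_rows(
  plan=[
    [[0,0,0,0],[0,0,0,0],[0,0,0,0],[0,0,0,0],[0,0,0,0]],
  ],
  gripper=25,
  squeeze=50,
)

```text
t: 38.33
position: [514.4, -353.9, 54.9]
ee_rot: [[0.373, 0.928, 0.001], [0.928, -0.373, 0.004], [0.004, -0.001, -1.0]]
contact_force: [-0.8, 0.5, 6.0]
width: 33.4
grasp_force: 49.9
```

Call:
send_rows(
  plan=[
    [[0,0,-0.3,0],[0,0,-0.8,0],[0,0,-0.9,0],[0,0,-0.9,0],[0,0,0,0]],
  ],
)

```text
t: 38.95
position: [514.9, -354.5, 128.2]
ee_rot: [[0.373, 0.928, 0.003], [0.928, -0.373, 0.003], [0.004, 0.001, -1.0]]
contact_force: [0.1, -0.2, -1.4]
width: 32.9
grasp_force: 50.1
```

```bash
python3 -c "
from h import *
go(608.7-.24*2,-170.5-.97*2,130,np.radians(75.9)+.007)"
```

```text
from [ 514.9 -354.5  128.2] yaw 1.189 q6 1.35 | turn -0.29 | shift units unturned [ 8.15  0.75 -0.04] after turn [ 7.96  1.9  -0.04]
```

Call:
send_rows(
  plan=[
    [[1,0.1,0,0],[1,0.1,0,0],[1,0.1,0,0],[1,0.1,0,0],[1,0.1,0,0],[1,0.1,0,0],[1,0.1,0,0],[1,0.1,0,0]],
  ],
)

```text
t: 39.95
position: [606.9, -174.9, 126.0]
ee_rot: [[0.373, 0.928, -0.002], [0.928, -0.373, 0.006], [0.005, -0.004, -1.0]]
contact_force: [-0.4, 0.6, -1.3]
width: 32.7
grasp_force: 50.1
```

Call:
send_rows(
  plan=[
    [[0.1,0,0,-0.29],[0,0,0,0]],
  ],
)

```text
t: 40.2
position: [607.7, -172.9, 126.2]
ee_rot: [[0.235, 0.972, -0.002], [0.972, -0.235, 0.006], [0.005, -0.003, -1.0]]
contact_force: [-0.8, 0.3, -1.3]
width: 32.8
grasp_force: 50.1
```

```bash
echo "608,-173.4,54,1.332" | python3 look.py w10.png car board_square
python3 -c "
from fit import *
fit(90,160,500,720,-270,-80); fit(5,8.5,500,720,-270,-80)"
```

```text
t 40.25 [ 607.6 -173.3  126.4]
car 0.85 [279.  237.4 111.3 161.4] 12669 med [ 611.  -153.2  120. ] z5-95 [101.3 134.3] minrect c [ 607.8 -172.9] size [45.8 33.7] ang 76.0
board_square 0.79 [281.5 195.6 133.7 113.1] 5355 med [ 626.1 -137.2    6.6] z5-95 [5.3 7.9] minrect c [ 610.3 -166. ] size [102.5 116.2] ang 75.4
board_square 0.51 [277.8 238.7 114.6 162.3] 12772 med [ 610.9 -153.3  119.9] z5-95 [101.3 134.3] minrect c [ 607.9 -172.1] size [44.1 34. ] ang 76.4
from [ 607.6 -173.7  126.8] yaw 1.331 q6 1.53 | turn -0.0 | shift units unturned [0.  0.  2.9] after turn [0.  0.  2.9]
[ 608.5 -169.6] [94.2 61.9] 76.2 line ang 76.2 [ 611.4 -158.3  123.9] 15675
[ 610.7 -165.6] [100.7 111.6] 75.8 line ang -16.5 [ 615.7 -151.9    6.7] 5008
```

Call:
send_rows(
  plan=[
    [[0,0,0.5,0],[0,0,0.8,0],[0,0,0.7,0],[0,0,0.5,0],[0,0,0.25,0],[0,0,0.06,0],[0,0,0.04,0],[0,0,0,0]],
  ],
)

```text
t: 41.35
position: [608.3, -173.2, 56.6]
ee_rot: [[0.235, 0.972, 0.001], [0.972, -0.235, 0.005], [0.005, -0.001, -1.0]]
contact_force: [0.2, -0.7, -1.3]
width: 32.9
grasp_force: 50.1
```

Call:
send_rows(
  plan=[
    [[0,0,0.04,0],[0,0,0,0]],
  ],
)

```text
t: 41.6
position: [608.1, -173.1, 55.2]
ee_rot: [[0.235, 0.972, 0.0], [0.972, -0.235, 0.005], [0.005, -0.001, -1.0]]
contact_force: [-1.3, -0.0, -1.3]
width: 32.7
grasp_force: 50.1
```

Call:
send_rows(
  plan=[
    [[0,0,0.04,0],[0,0,0,0]],
  ],
)

```text
t: 41.85
position: [608.2, -173.1, 54.9]
ee_rot: [[0.235, 0.972, 0.001], [0.972, -0.235, 0.005], [0.005, -0.001, -1.0]]
contact_force: [-1.9, 0.8, 5.6]
width: 33.1
grasp_force: 50.8
```

Call:
send_rows(
  plan=[
    [[0,0,0.03,0],[0,0,0,0]],
  ],
)

```text
t: 42.1
position: [608.2, -173.1, 54.9]
ee_rot: [[0.235, 0.972, 0.001], [0.972, -0.235, 0.005], [0.005, -0.0, -1.0]]
contact_force: [-4.6, 1.2, 10.8]
width: 32.8
grasp_force: 51.6
```

Call:
send_rows(
  plan=[
    [[0,0,0,0],[0,0,0,0],[0,0,0,0],[0,0,-0.4,0],[0,0,-1,0],[0,0,-1,0],[0,0,-1,0],[0,0,-1,0]],
  ],
  gripper=85,
)

```text
t: 43.1
position: [608.1, -173.7, 164.9]
ee_rot: [[0.235, 0.972, 0.0], [0.972, -0.235, 0.005], [0.005, -0.001, -1.0]]
contact_force: [0.7, 0.0, -0.5]
width: 84.9
grasp_force: 0.0
```

```bash
echo "505,355,120,1.332" | python3 look.py w11.png car board_square
python3 -c "
from fit import *
fit(20,70,500,720,-270,-80); fit(52,70,500,720,-270,-80); fit(5,8.5,500,720,-270,-80)"
```

```text
t 43.15 [ 609.4 -174.1  168.4]
board_square 0.88 [280.2 193.1 116.5 107.5] 6123 med [ 621.3 -163.9    6.7] z5-95 [5.4 7.9] minrect c [ 608.9 -172.3] size [114.8 111.9] ang 75.8
board_square 0.31 [112.3  41.5 144.2  83.1] 4368 med [493.8   5.   20.8] z5-95 [11.8 22.9] minrect c [499.4   7.1] size [137.7  27.9] ang 14.7
from [ 608.9 -173.9  165.1] yaw 1.334 q6 1.53 | turn 0.0 | shift units unturned [19.6 -9.   1.9] after turn [19.6 -9.1  1.9]
[ 609.2 -169.9] [93.9 62. ] 76.3 line ang 75.7 [ 610.4 -164.8   45.2] 5433
[ 607.5 -176.6] [52.1 33.7] 77.2 line ang 76.2 [ 608.1 -174.2   61.2] 2164
[ 609.2 -170.6] [111.5 111.6] 75.7 line ang -15.3 [ 611.2 -164.2    6.7] 5919
```

Call:
send_rows(
  plan=[
    [[0.9,-0.45,-0.9,0],[0.9,-0.45,-0.9,0],[0.9,-0.45,-0.9,0],[0.9,-0.45,-0.9,0],[0.9,-0.45,-0.9,0],[0.9,-0.45,-0.9,0],[0.9,-0.45,0,0],[0.9,-0.45,0,0]],
  ],
)

```text
t: 44.25
position: [562.5, 22.5, 298.8]
ee_rot: [[0.235, 0.972, -0.001], [0.972, -0.235, 0.005], [0.005, -0.002, -1.0]]
contact_force: [-0.3, -0.8, -0.5]
width: 85.1
grasp_force: 0.0
```

Call:
send_rows(
  plan=[
    [[1,-0.45,0,0],[1,-0.45,0,0],[1,-0.45,0,0],[1,-0.45,0,0],[1,-0.45,0,0],[1,-0.45,0,0],[1,-0.45,0,0],[1,-0.45,0,0]],
  ],
)

```text
t: 45.25
position: [521.8, 238.0, 299.6]
ee_rot: [[0.235, 0.972, -0.001], [0.972, -0.235, 0.005], [0.004, -0.002, -1.0]]
contact_force: [0.1, -0.1, 0.2]
width: 85.1
grasp_force: 0.0
```

```bash
echo "505,355,18,1.332" | python3 look.py w12.png teether tin flap_top
python3 -c "
from fit import *
fit(15,23,440,570,290,420); fit(66.5,71,500,700,60,260); fit(97,104,500,700,60,260)"
```

```text
t 45.3 [521.3 240.6 299.4]
teether 0.66 [247.9  97.8  43.7  48.2] 1313 med [506.1 355.7  18.6] z5-95 [14.5 20. ] minrect c [506.6 352.8] size [62.1 62.3] ang 75.7
tin 0.82 [355.8 236.1  43.5  54.1] 1636 med [597.6 162.3 100.5] z5-95 [ 79.5 101.7] minrect c [598.7 158.4] size [51.9 52.1] ang 21.5
tin 0.68 [247.4  98.8  42.7  48.8] 1328 med [506.2 354.3  18.6] z5-95 [15.8 20. ] minrect c [506.6 352.8] size [62.1 62.3] ang 76.1
flap_top 0.76 [347.4 226.4 128.4 109.9] 6427 med [594.9 168.2  68.6] z5-95 [66.9 69.9] minrect c [599.6 156.6] size [141.7 108.6] ang 15.3
from [522.  237.3 299.8] yaw 1.335 q6 2.23 | turn 0.01 | shift units unturned [ 4.4 -1.7 11.3] after turn [ 4.4 -1.8 11.3]
[506.6 352.8] [62.1 62.3] 76.1 line ang -66.3 [506.9 353.3  18.6] 1272
[599.  156.4] [140.4 108.6] 15.3 line ang 16.3 [598.7 162.8  68.6] 6093
[598.9 157.9] [53.  52.7] 63.7 line ang -80.5 [598.6 158.8 100.6] 1433
```

The car stands centred on the square board: car (609.2, -169.9), board (609.2, -170.6). The tin is still in the middle of the shut flap. Next is the teether from the mat.

Call:
send_rows(
  plan=[
    [[0.54,-0.21,1,0],[0.54,-0.21,1,0],[0.54,-0.21,1,0],[0.54,-0.21,1,0],[0.54,-0.21,1,0],[0.54,-0.21,1,0],[0.54,-0.21,1,0],[0.53,-0.2,1,0]],
  ],
)

```text
t: 46.45
position: [507.3, 352.1, 100.1]
ee_rot: [[0.236, 0.972, -0.0], [0.972, -0.236, 0.005], [0.005, -0.001, -1.0]]
contact_force: [-0.4, 0.4, 0.1]
width: 85.0
grasp_force: 0.0
```

Call:
send_rows(
  plan=[
    [[0,0,0.9,0],[0,0,0.8,0],[0,0,0.7,0],[0,0,0.5,0],[0,0,0.35,0],[0,0,0.15,0],[0,0,0,0]],
  ],
)

```text
t: 47.32
position: [507.1, 353.3, 16.3]
ee_rot: [[0.235, 0.972, 0.0], [0.972, -0.235, 0.005], [0.005, -0.001, -1.0]]
contact_force: [0.3, -0.6, -0.6]
width: 85.0
grasp_force: 0.0
```

Call:
send_rows(
  plan=[
    [[0,0,0,0],[0,0,0,0],[0,0,0,0],[0,0,0,0],[0,0,0,0]],
  ],
  gripper=55,
  squeeze=25,
)

```text
t: 47.95
position: [507.3, 353.5, 17.3]
ee_rot: [[0.235, 0.972, 0.001], [0.972, -0.235, 0.006], [0.006, -0.0, -1.0]]
contact_force: [-0.7, -1.4, 6.5]
width: 62.9
grasp_force: 25.7
```

Call:
send_rows(
  plan=[
    [[0,0,-0.5,0],[0,0,-1,0],[0,0,-1,0],[0,0,-1,0],[0,0,-1,0],[0,0,-1,0],[0,0,-1,0],[0,0,-1,0]],
  ],
)

```text
t: 48.95
position: [506.9, 352.3, 205.5]
ee_rot: [[0.235, 0.972, 0.001], [0.972, -0.235, 0.006], [0.006, -0.001, -1.0]]
contact_force: [0.5, 0.4, -0.5]
width: 62.8
grasp_force: 27.5
```

```bash
python3 -c "
from h import *
go(519,-351,200,1.332)"
```

```text
from [506.9 352.3 205.5] yaw 1.334 q6 2.41 | turn 0.0 | shift units unturned [-27.23   7.07   0.06] after turn [-27.22   7.12   0.06]
```

Call:
send_rows(
  plan=[
    [[-1,0.26,0,0],[-1,0.26,0,0],[-1,0.26,0,0],[-1,0.26,0,0],[-1,0.26,0,0],[-1,0.26,0,0],[-1,0.26,0,0],[-1,0.26,0,0]],
  ],
)

```text
t: 49.95
position: [510.1, 144.0, 202.7]
ee_rot: [[0.235, 0.972, -0.0], [0.972, -0.235, 0.005], [0.005, -0.002, -1.0]]
contact_force: [0.2, 0.2, -0.3]
width: 62.6
grasp_force: 27.5
```

Call:
send_rows(
  plan=[
    [[-1,0.26,0,0],[-1,0.26,0,0],[-1,0.26,0,0],[-1,0.26,0,0],[-1,0.26,0,0],[-1,0.26,0,0],[-1,0.26,0,0],[-1,0.26,0,0]],
  ],
)

```text
t: 50.95
position: [513.4, -62.4, 201.6]
ee_rot: [[0.235, 0.972, -0.0], [0.972, -0.235, 0.005], [0.005, -0.002, -1.0]]
contact_force: [-0.9, 0.3, -0.3]
width: 62.8
grasp_force: 27.5
```

Call:
send_rows(
  plan=[
    [[-1,0.26,0,0],[-1,0.26,0,0],[-1,0.26,0,0],[-1,0.26,0,0],[-1,0.26,0,0],[-1,0.26,0,0],[-1,0.26,0,0],[-1,0.26,0,0]],
  ],
)

```text
t: 51.95
position: [516.8, -268.8, 200.5]
ee_rot: [[0.235, 0.972, -0.0], [0.972, -0.235, 0.005], [0.005, -0.002, -1.0]]
contact_force: [-0.0, 1.0, 0.1]
width: 62.9
grasp_force: 27.5
```

Call:
send_rows(
  plan=[
    [[-1,0.26,0,0],[-1,0.26,0,0],[-1,0.26,0,0],[-1,0,0,0],[-1,0,0,0],[-1,0,0,0],[-1,0,0,0],[0,0,0,0]],
  ],
)

```text
t: 52.95
position: [494.8, -444.4, 199.1]
ee_rot: [[0.237, 0.972, -0.0], [0.972, -0.237, 0.005], [0.005, -0.002, -1.0]]
contact_force: [-0.0, -0.1, -0.8]
width: 62.5
grasp_force: 27.5
```

```bash
cat > ring.py <<'E'
from fit import *
def circ(lo,hi,x0,x1,y0,y1):
    m=(W[...,2]>lo)&(W[...,2]<hi)&(W[...,0]>x0)&(W[...,0]<x1)&(W[...,1]>y0)&(W[...,1]<y1)
    m=cv2.morphologyEx(m.astype(np.uint8),cv2.MORPH_OPEN,np.ones((3,3)))>0
    c,rad=cv2.minEnclosingCircle(W[m][:,:2].astype(np.float32)); print("circle",np.round(c,1),round(rad,1),W[m].mean(0).round(1),m.sum())
E
echo "519,-351,200,1.332" | python3 look.py w13.png board_round teether
python3 -c "
from ring import *
circ(5.2,8.2,445,590,-425,-280)"
```

```text
t 53.0 [ 495.1 -443.3  199.1]
board_round 0.68 [277.6 106.2 104.3 115.1] 9082 med [ 517.3 -353.8    6.7] z5-95 [5.4 8. ] minrect c [ 517.3 -355. ] size [112.9 109.6] ang 42.3
teether 0.9 [278.1 261.  122.5 119.7] 9387 med [ 495.2 -443.6  200. ] z5-95 [190.1 201.1] minrect c [ 494.6 -444.7] size [62.9 63.1] ang 9.3
from [ 495.6 -442.1  199.4] yaw 1.334 q6 1.08 | turn 0.0 | shift units unturned [ 3.8  0.1 -0. ] after turn [ 3.8  0.1 -0. ]
circle [ 516.7 -356.4] 55.7 [ 517.1 -354.6    6.7] 8248
```

View pics/w13.png

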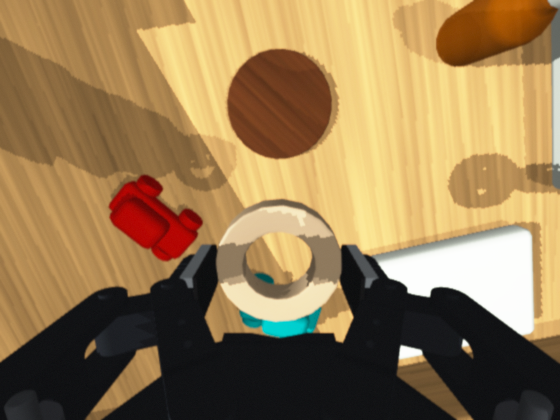

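View w13 shows the teether held flat (279,260) and the empty round board ahead (280,104).

Call:
send_rows(
  plan=[
    [[0.9,0,0,0],[0.9,0,0.5,0],[0.9,0.02,0.9,0],[0.9,0,0.9,0],[0.09,0,1,0],[0,0,1,0],[0,0,1,0],[0,0,0.8,0]],
  ],
)

```text
t: 54.1
position: [518.0, -349.8, 46.8]
ee_rot: [[0.233, 0.972, -0.0], [0.972, -0.233, 0.006], [0.006, -0.002, -1.0]]
contact_force: [0.3, 1.1, -0.7]
width: 62.4
grasp_force: 27.5
```

Call:
send_rows(
  plan=[
    [[0,0,0.5,0],[0,0,0.25,0],[0,0,0.1,0],[0,0,0.06,0],[0,0,0,0]],
  ],
)

```text
t: 54.72
position: [518.0, -351.9, 25.1]
ee_rot: [[0.235, 0.972, 0.0], [0.972, -0.235, 0.005], [0.005, -0.001, -1.0]]
contact_force: [0.1, -0.3, -0.4]
width: 62.1
grasp_force: 27.5
```

Call:
send_rows(
  plan=[
    [[-0.05,0,0.06,0],[0,0,0.06,0],[0,0,0,0]],
  ],
)

```text
t: 55.1
position: [517.4, -353.0, 21.6]
ee_rot: [[0.235, 0.972, -0.0], [0.972, -0.235, 0.005], [0.005, -0.001, -1.0]]
contact_force: [0.8, 0.8, -0.4]
width: 62.2
grasp_force: 27.5
```

Call:
send_rows(
  plan=[
    [[0,0,0.04,0],[0,0,0,0]],
  ],
)

```text
t: 55.35
position: [517.5, -353.0, 21.4]
ee_rot: [[0.235, 0.972, 0.0], [0.972, -0.235, 0.005], [0.005, -0.001, -1.0]]
contact_force: [-2.6, 1.4, 6.4]
width: 62.7
grasp_force: 28.2
```

Contact made, so I release, rise, step back and look.

Call:
send_rows(
  plan=[
    [[0,0,0,0],[0,0,0,0],[0,0,0,0],[0,0,-0.4,0],[0,0,-1,0],[0,0,-1,0],[0,0,-1,0],[0,0,-1,0]],
  ],
  gripper=85,
)

```text
t: 56.35
position: [517.6, -353.6, 132.3]
ee_rot: [[0.235, 0.972, 0.0], [0.972, -0.235, 0.005], [0.005, -0.001, -1.0]]
contact_force: [0.3, -0.4, 0.1]
width: 85.3
grasp_force: 0.0
```

Call:
send_rows(
  plan=[
    [[-0.6,0,-1,0],[-0.6,0,-1,0],[-0.6,0,-1,0],[-0.6,0,-1,0],[-0.6,0,-1,0],[-0.6,0,-1,0],[-0.6,0,-1,0],[0,0,0,0]],
  ],
)

```text
t: 57.35
position: [492.9, -457.8, 307.5]
ee_rot: [[0.236, 0.972, 0.003], [0.972, -0.236, 0.003], [0.003, 0.002, -1.0]]
contact_force: [-0.6, 0.0, -0.6]
width: 85.0
grasp_force: 0.0
```

```bash
echo "519,-351,200,1.332" | python3 look.py w14.png board_round teether
python3 -c "
from ring import *
circ(5.2,8.2,445,590,-425,-280); circ(19,25,445,590,-425,-280)
im,d,K,T=snap('top'); W[:0]; C=cloud(d,K,T); cv2.imwrite('pics/top1.png',cv2.resize(im[100:340,30:520],(800,392),interpolation=cv2.INTER_CUBIC)[:,:,::-1])
for t in ['brush','car','tin','bottle','teether']:
    for o in r.silhouettes('top',t)[:3]: print(t,round(o['confidence'],2),np.round(o['rect'],0),np.nanmedian(C[o['pixels']],0).round(1))
"
```

```text
t 57.4 [ 492.9 -457.   306. ]
teether 0.63 [274.8  99.4  47.4  49.2] 1320 med [ 516.9 -351.9   22.6] z5-95 [15. 24.] minrect c [ 517.5 -353.9] size [62.8 61.4] ang 75.6
from [ 492.7 -456.1  304.6] yaw 1.334 q6 1.06 | turn 0.0 | shift units unturned [4.3 0.  4.2] after turn [4.3 0.  4.2]
circle [ 516.6 -356.5] 55.6 [ 517.1 -356.8    6.7] 3094
circle [ 517.4 -353.9] 31.8 [ 517.5 -353.6   22.6] 1225
brush 0.6 [228. 218.  29.  57.] [530.3  17.9  23.7]
car 0.66 [302. 179.  39.  31.] [ 606.  -171.5   40.7]
car 0.59 [406. 286.  39.  43.] [ 355.5 -432.1   33. ]
car 0.55 [454. 240.  19.  37.] [ 450.2 -549.1   25.2]
tin 0.9 [168. 178.  22.  25.] [598.7 156.4 104. ]
bottle 0.81 [238. 139.  24.  30.] [704.7  -7.5 113. ]
teether 0.61 [373. 218.  23.  23.] [ 519.9 -349.    25.3]
```

View pics/top1.png

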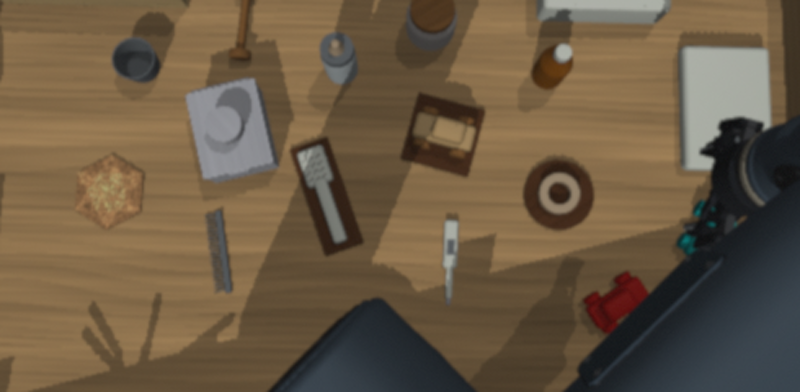

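The top picture shows everything in its place: tin on the shut flap (225,125), brush along the long board (327,195) and car on the square board (443,133). The ring is on the round board (559,193), and the bottle stands unmoved (338,55). The gripper is clear.

```bash
python3 -c "
from cell import r
print(r.hand_in())"
```

```text
the job is handed in; nothing more can be done
None
```

The job is done and handed in at about 57 s of the 136 s: tin on the shut flap, brush along the long board, car on the square board and teether on the round board, all within about 3 mm of centre by the camera, with the bottle left standing.

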